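# Select the one-dot speed on the stage gearbox

### The arm

A 6-joint arm with a two-finger parallel gripper is mounted at the origin on a cart in front of the work surface, level with it; the furniture and walls round the work are solid. World frame = base frame: x ahead of the robot, y to its left, z up, the work surface at z = 0. Lengths are in m, angles in degrees, forces in N, time in s.
With the tool pointing down it reaches from about 0.325 to 0.85 m from the base axis. Payload 15.5 kg.
Tool frame: the origin (TCP) lies at the very end of the fingers, on their centre line; the grasp point (between the pads) lies arm.grip_depth behind it (arm.grip_depth is the distance from the TCP to the grasp point, in m); z points along the fingers, y is the direction in which the jaws open and shut (so a half turn about z gives the same grasp; the last joint's range is limited). The gripper opens to 91 mm and grips with 3 to 60 N. Pads are 32 mm wide; open, the fingers measure 118 mm over their backs; the gripper's body (76 mm by 178 mm) begins 60 mm behind the grasp point.
Start: joints at [71.133, 28.281, 77.091, -0, 74.628, -5.472], TCP at [0.145, 0.608, 0.214] pointing down, gripper open.
Joint ranges: [-166.48, 166.48], [-47.26, 123.95], [12.59, 153.08], [-70.14, 250.14], [6.76, 159.57], [-176.63, 176.63]. Speed limits (degrees/s): [108.29, 108.29, 147.25, 172.46, 172.46, 172.46].

### API

Orientations are given as a 3x3 rotation matrix whose columns are the frame's x, y, z axes.
In Python, from rig import arm gives the robot as it stands. Calls block until the motion is done:
- arm.move_to(position, orientation): joint-space move of the TCP to a pose.
- arm.move_l(position, orientation=None, feed=0.15): straight line of the TCP; orientation=None keeps the orientation; feed is the mean speed in m/s.
- arm.move_joints(angles): joint-space move.
- arm.grip(opening): finger opening in m; the grip force is fixed at half the most; returns when the fingers have stopped.
- arm.sleep(seconds).
- arm.solve_ik(position, orientation): joint angles nearest the present ones, or None.
- arm.snapshot(name): name is "scene" or "top"; returns the picture (400x640x3 uint8, red, green, blue); there is no depth.
- arm.get_calibration(name): a dict with "intrinsics" (3x3 intrinsics, pixels), "cam_to_world" (4x4, takes a point from camera to world coordinates). Camera axes: x right, y down, z forward; pixel columns grow to the right and rows downward; lengths in m; the calibration is good to about 2 mm. A picture is of the moment at which its call begins. get_calibration takes no time and is no camera call.
A pose or a line that the arm cannot do raises arm.Unreachable and nothing moves.
- arm.sign_off(): hands the job in, once; it reports no verdict.
Readings, each from a call of its own:
- arm.current_t(): time.
- arm.current_joint_positions(): joint angles.
- arm.current_dq(): joint speeds.
- arm.current_tau(): joint torques, N m.
- arm.current_ee_pos(): TCP position.
- arm.current_tool_rot(): TCP orientation.
- arm.current_force(): force on the tool from outside, world axes, zero at the start.
- arm.current_torque(): the same for the moment, N m.
- arm.current_width(): finger opening in m.
Only numpy, scipy, OpenCV 4.12 (cv2) and the standard library are available. Lean on these libraries where they do the work, as an engineer would, in place of code of your own. Each camera call takes 0.05 s, during which the arm holds its last target. There are 200 camera calls.

### The job

Using only the fingertips, push the gear lever of the gearbox out of its middle lane, along the cross slot and fully home into the corner slot whose white tag carries one single dot, then let go of it. On the way do not run the lever into any of the other three tagged slots, do not force it against its gate, and do not knock, shift or pick up the small things standing around the gearbox.

Things in the scene. Friction and masses are not known exactly. Their poses are not given: they have to be found in the camera images.
- gearbox: grey gearbox, fixed to the bench, turned by up to 20 degrees: foot 124 x 134 mm (x, y), body 104 x 114 mm, grey gate plate 120 x 126 mm on top, its upper face 85 mm above the bench. Origin: centre of its underside; x points from its near to its far side (a thin output shaft sticks out there to 92 mm from the centre, 43 mm up), y to its left, z up
- gate (a point): centre of the gate, on the plate's upper face, axes as the gearbox's. Three lanes along x at y = -26, 0, +26 mm (14 mm wide, ends at x = -31 and +31 mm) joined by one cross slot along y at x = 0 (14 mm wide, ends at y = -33 and +33 mm); the fingers between the lanes have round noses. The lever starts anywhere along the middle lane, whose ends carry no tag
- lever (a joint): fore-and-aft tilt of the lever, rad: 0 in the cross slot, positive towards the gearbox's +x, about +-0.35 fully home in a slot. Passes sideways only within about 0.035 of 0. Hinge about the gearbox's y axis (carried by joint cross), 15 mm above the bench under the gate's centre; dry friction: about 1 N at the knob moves it and it stays where left
- cross (a joint): sideways tilt of the lever, rad: 0 in the middle lane, positive towards the gearbox's +y, about +-0.38 against the ends of the cross slot (outer lanes are centred at +-0.355, with about 0.03 of play). Hinge about the gearbox's x axis through the same pivot point; same dry friction
- knob (a point): middle of the black knob on the lever, 135 mm from the pivot: 150 mm above the bench when upright, about 134 mm in a corner slot, where it lies about 46 mm in x and 44 mm in y from the gate's centre. The knob is a round handle 31 mm across at its middle, from 18 mm below this point to 17 mm above it, on a 9 mm steel shaft
- shaft_at_gate (a point): point on the axis of the lever's 9 mm steel shaft, 70 mm from the pivot; 85 mm above the bench (level with the gate plate's upper face) when upright
- tag_1: white plate 21 x 24 x 2 mm (x, y, z) with one single black dot in its middle (8 mm wide), fixed flat on the gate plate beyond the outer end of one of the four corner slots; which corner varies. Origin: centre of its underside, 20 mm beyond the shaft's centre when the lever is fully home there. Axes parallel to the gearbox's: the wanted slot
- tag_2: white plate 21 x 24 x 2 mm (x, y, z) with two black dots (8 mm wide), fixed flat on the gate plate beyond the outer end of one of the four corner slots; which corner varies. Origin: centre of its underside, 20 mm beyond the shaft's centre when the lever is fully home there. Axes parallel to the gearbox's
- tag_3: white plate 21 x 24 x 2 mm (x, y, z) with three black dots (8 mm wide), fixed flat on the gate plate beyond the outer end of one of the four corner slots; which corner varies. Origin: centre of its underside, 20 mm beyond the shaft's centre when the lever is fully home there. Axes parallel to the gearbox's
- tag_4: white plate 21 x 24 x 2 mm (x, y, z) with four black dots (8 mm wide), fixed flat on the gate plate beyond the outer end of one of the four corner slots; which corner varies. Origin: centre of its underside, 20 mm beyond the shaft's centre when the lever is fully home there. Axes parallel to the gearbox's
- lens_tube: black open tube standing on end, 30 mm across, 45 mm high, loose, left of the gearbox; origin under its centre. Leave alone
- post_holder: black post holder with a brass thumb screw, 32 x 47 mm, 61 mm high, loose, left of the gearbox; origin under its centre. Leave alone
- brass_knob: brass knurled nut, 28 mm across, 26 mm high, loose, right of the gearbox; origin under its centre. Leave alone
- dropper_bottle: amber dropper bottle, 30 mm across, 88 mm high, loose, right of the gearbox; origin under its centre. Leave alone

How it is judged (in metres and radians):
At the end, for the whole second after the job is handed in: The lever rests in the slot of the one-dot tag, its shaft (site shaft_at_gate) within 25 mm of the tag's centre seen from above (20 mm when fully home), and does not move; the lens tube, post holder, brass nut and dropper bottle stand within 15 mm of where they were (horizontal distance between shaft_at_gate and tag_1 below 0.025 m and velocity of joint lever between -0.05 and 0.05 rad/s and velocity of joint cross between -0.05 and 0.05 rad/s and distance of each of lens_tube, post_holder, brass_knob, dropper_bottle from where it was at the start of the episode below 0.015 m); the robot touches nothing.
It fails at once if the lever is run into the slot of the two-, three- or four-dot tag (shaft within 25 mm of that tag's centre) (horizontal distance between shaft_at_gate and tag_2 below 0.025 m or horizontal distance between shaft_at_gate and tag_3 below 0.025 m or horizontal distance between shaft_at_gate and tag_4 below 0.025 m).
It fails at once if the lever is forced (more than 60 N between robot and lever) (contact force between any of the arm, the fingers and lever above 60 N).
It fails at once if the lens tube, post holder, brass nut or dropper bottle is knocked, shifted or picked up (moved more than 15 mm or tipped) (distance of any of lens_tube, post_holder, brass_knob, dropper_bottle from where it was at the start of the episode above 0.015 m or angle between any of lens_tube, post_holder, brass_knob, dropper_bottle's own z axis and vertical above 0.3 rad).
It also fails if it takes over 48 s, if anything falls off the work surface, if the arm or the gripper's body presses on something with over 40 N, if the wrist force passes 120 N, or if a joint passes its speed limit or range.

## Working session

There is one attempt and no reset: what is moved stays moved. The work goes in short steps, each a Python script; the robot and the scene stay as the last script left them, time stands still between calls to the robot, and variables do not carry over. Pictures are saved under pics/ and viewed, about 8 in all and at most 12, crops included, and the job is handed in when it is done.

```bash
mkdir -p pics; ls
python3 - <<'E'
from rig import arm
import cv2
for n in("scene","top"):
    cv2.imwrite(f"pics/{n}0.png",arm.snapshot(n)[:,:,::-1]); c=arm.get_calibration(n); print(n,c["intrinsics"].tolist(),c["cam_to_world"].round(4).tolist())
print(arm.current_t(),arm.grip_depth,arm.current_tool_rot())
E
```

```text
pics
scene [[491.4498831884055, 0.0, 318.3494783644829], [0.0, 491.4498831884055, 202.5215948557215], [0.0, 0.0, 1.0]] [[0.5661, -0.5981, 0.5672, -0.0518], [-0.8243, -0.4096, 0.3909, -0.387], [-0.0015, -0.6889, -0.7249, 0.8227], [0.0, 0.0, 0.0, 1.0]]
top [[440.799106510149, 0.0, 323.3919857391966], [0.0, 440.799106510149, 202.3772687901358], [0.0, 0.0, 1.0]] [[0.007, -0.9851, 0.1718, 0.3471], [-1.0, -0.0079, -0.0043, 0.0172], [0.0056, -0.1717, -0.9851, 1.0715], [0.0, 0.0, 0.0, 1.0]]
0.1 0.0188 [[-9.72795062e-01  2.31667106e-01 -3.45156451e-04]
 [ 2.31667341e-01  9.72794536e-01 -1.01660407e-03]
 [ 1.00252588e-04 -1.06890889e-03 -9.99999424e-01]]
```

View pics/top0.png

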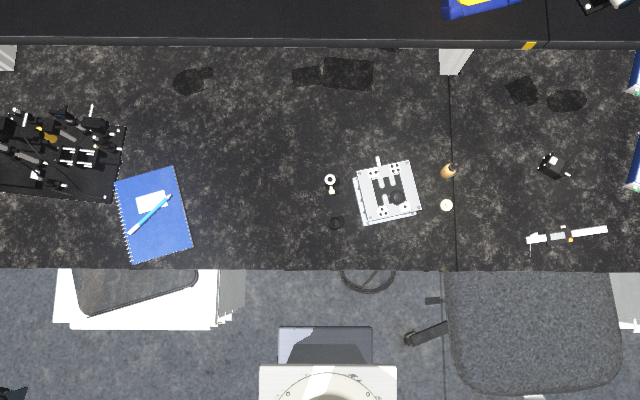

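View pics/scene0.png

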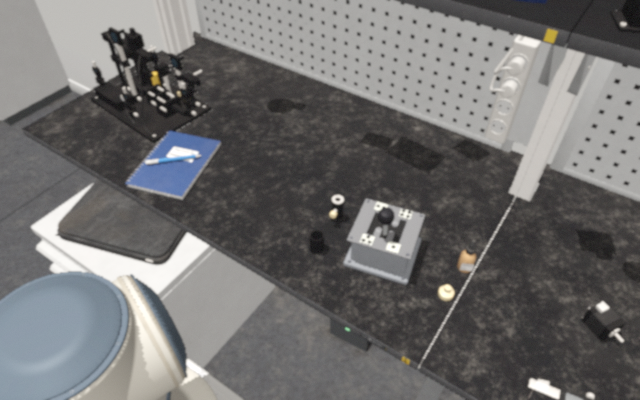

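Top view: the gearbox is at about (390,192), turned slightly, with the knob near (397,198). The scene view shows the same layout. Next I enlarge both.

Run:
```python
import cv2
a=cv2.imread("pics/top0.png")[150:235,315:470]; cv2.imwrite("pics/c1.png",cv2.resize(a,None,fx=5,fy=5,interpolation=cv2.INTER_CUBIC))
a=cv2.imread("pics/scene0.png")[185:310,300:490]; cv2.imwrite("pics/c2.png",cv2.resize(a,None,fx=4,fy=4,interpolation=cv2.INTER_CUBIC))
```

```text
(no output)
```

View pics/c1.png

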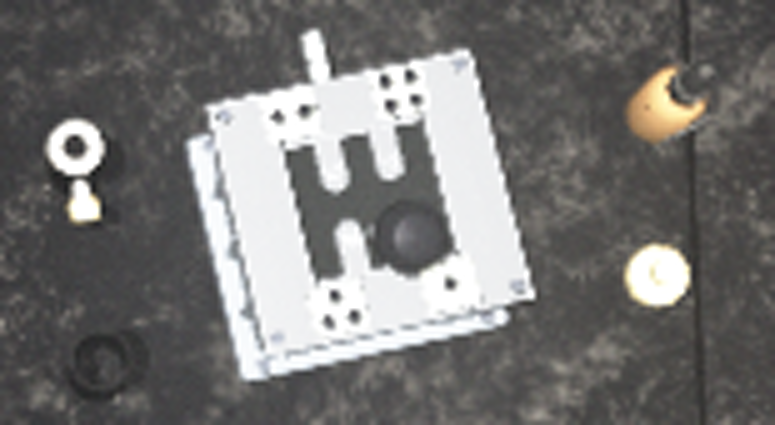

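View pics/c2.png

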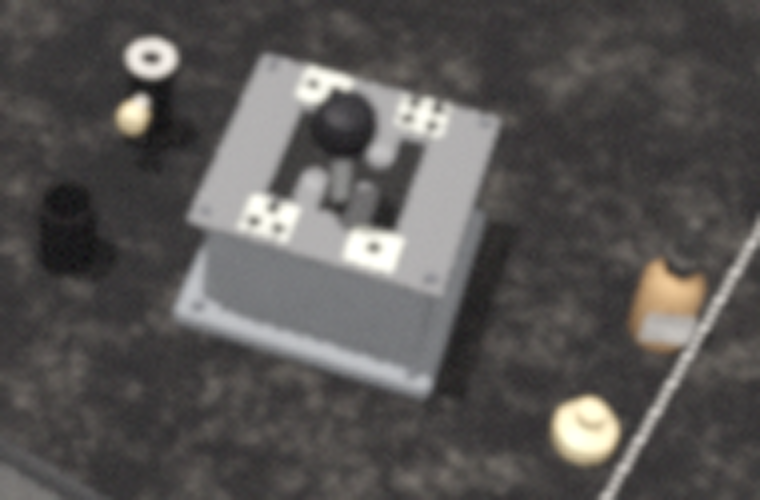

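One-dot tag: near-right corner (gearbox -x, -y), c1 (449,283) and c2 (374,246). The two-dot tag is far-left, four far-right and three near-left. Plate corners read as below. Now fit the gate pose and the knob.

```bash
cat > geo.py <<'E'
import numpy as np
from rig import arm
from scipy.optimize import least_squares
C={n:arm.get_calibration(n) for n in("top","scene")}
def proj(n,P):
    T=np.linalg.inv(C[n]["cam_to_world"]);q=(T[:3,:3]@np.atleast_2d(P).T+T[:3,3:]).T@C[n]["intrinsics"].T
    return q[:,:2]/q[:,2:]
def px(n,uv):
    (s,o)={"top":(5,(315,150)),"scene":(4,(300,185))}[n]
    return (np.array(uv,float)+.5)/s-.5+o
def g2w(p,P):
    c,s=np.cos(p[2]),np.sin(p[2]);P=np.atleast_2d(P)
    return np.c_[p[0]+c*P[:,0]-s*P[:,1],p[1]+s*P[:,0]+c*P[:,1],P[:,2]]
def knob(L,X,r=.135): # in gearbox frame
    return np.array([r*np.sin(L),r*np.sin(X)*np.cos(L),.015+r*np.cos(L)*np.cos(X)])
E
python3 - <<'E'
from geo import *
K=np.array([[.06,.063,.085],[.06,-.063,.085],[-.06,-.063,.085],[-.06,.063,.085],[-.044,-.0245,.087]])
O={"top":px("top",[(208,107),(468,50),(533,297),(270,355),(449,283)]),"scene":px("scene",[(265,53),(500,120),(438,292),(190,220),(374,246)])}
k={"top":px("top",(410,236)),"scene":px("scene",(343,124))}
r=lambda n:lambda p:(proj(n,g2w(p,K))-O[n]).ravel()
for ns in(["top"],["scene"],["top","scene"]):
    f=lambda p:np.concatenate([r(n)(p) for n in ns]); s=least_squares(f,[.55,-.1,.1]); print(ns,s.x.round(4),np.degrees(s.x[2]),f(s.x).round(1))
p=s.x
f=lambda P:np.concatenate([proj(n,P)[0]-k[n] for n in k]); s=least_squares(f,[.55,-.1,.15]); print("knob",s.x.round(4),s.fun.round(2))
d=s.x-g2w(p,[0,0,0])[0];c,sn=np.cos(p[2]),np.sin(p[2]);print("knob gb",d[0]*c+d[1]*sn,-d[0]*sn+d[1]*c,d[2])
f=lambda q:np.concatenate([proj(n,g2w(p,knob(q[0],0)))[0]-k[n] for n in k]);s=least_squares(f,[0.]);print("L",s.x,s.fun)
# neighbours
for nm,a,z in(("lens",(97,365),.045),("postH",(76,148),.061),("nut",(657,275),.026),("bott",(690,85),.088)):
    h=px("top",a);s=least_squares(lambda P:proj("top",[P[0],P[1],z])[0]-h,[.5,-.1]);print(nm,s.x.round(3),(np.linalg.inv([[c,-sn],[sn,c]])@(s.x-p[:2])).round(3))
E
```

```text
['top'] [ 0.5493 -0.1361  0.229 ] 13.118222444851286 [-0.4 -0.2  0.5 -0.4  0.8  0.2 -0.5  0.7 -0.4 -0.3]
['scene'] [ 0.5479 -0.1377  0.2228] 12.764408897939106 [-0.3 -0.1  0.4 -0.3  1.   1.  -0.7 -0.4 -0.5 -0.4]
['top', 'scene'] [ 0.5487 -0.1369  0.2258] 12.935286098342281 [-0.  -0.1  1.  -0.1  1.2  0.5 -0.2  0.9 -0.   0.  -0.5 -0.4  0.1 -0.8
  0.9  0.4 -0.7 -0.7 -0.6 -0.9]
knob [ 0.5218 -0.1432  0.1446] [-0.15  0.13  0.17 -0.04]
knob gb -0.0276878342953036 -9.137065701510412e-05 0.14455771437412207
L [-0.21522635] [ 0.11871927  0.452863    0.07323437 -0.4678471 ]
lens [ 0.478 -0.013] [-0.041  0.137]
postH [ 0.579 -0.002] [0.059 0.125]
nut [ 0.526 -0.283] [-0.055 -0.137]
bott [ 0.605 -0.284] [ 0.021 -0.156]
```

Fit is good: gate at (0.5487,-0.1369), yaw 12.9°, lever at about -0.21 in the middle lane. All neighbours stay below z=0.09. First push: closed fingers from the -x side, moving +x into the cross slot, with force monitoring.

```bash
cat >> geo.py <<'E'
G=np.array([.5487,-.1369,.2258]);c,s=np.cos(G[2]),np.sin(G[2])
R=np.array([[-c,-s,0],[-s,c,0],[0,0,-1.]])
W=lambda x,y,z:g2w(G,[x,y,z])[0]
def F(): 
    f=arm.current_force();return np.array([c*f[0]+s*f[1],-s*f[0]+c*f[1],f[2]])
def push(a,b,n,lim=10):
    "step from a to b in the gate frame, stop when the force changes by more than lim"
    f0=F();log=[]
    for t in np.linspace(0,1,n+1)[1:]:
        q=np.array(a)+t*(np.array(b)-a);arm.move_l(W(*q),feed=.05);d=F()-f0;log.append(d[:2].round(1).tolist())
        if np.hypot(*d[:2])>lim: print("STOP",q);break
    print(log,"t",arm.current_t());return q
def shot(name):
    import cv2
    t=arm.snapshot("top")[150:235,335:450];v=arm.snapshot("scene")[185:290,330:440]
    r=lambda a:cv2.resize(a[:,:,::-1],(400,int(a.shape[0]*400/a.shape[1])),interpolation=cv2.INTER_CUBIC)
    t,v=r(t),r(v);h=max(len(t),len(v));cv2.imwrite(f"pics/{name}.png",np.hstack([np.pad(i,((0,h-len(i)),(0,0),(0,0))) for i in(t,v)]))
def knobcrop(u,v): pass
E
python3 - <<'E'
from geo import *
arm.move_to(W(-.075,0,.22),R);arm.grip(0);print(arm.current_width(),arm.current_t())
arm.move_l(W(-.075,0,.132),feed=.12)
q=push([-.075,0,.132],[-.0315,0,.132],8)
arm.move_l(W(q[0]-.01,0,.132));arm.move_l(W(-.13,0,.2),feed=.2);print(arm.current_t())
shot("s1")
E
```

```text
0.0006306367007252707 4.3833
[[0.1, 0.5], [-1.0, -0.2], [-0.9, 1.4], [-1.9, 0.5], [-2.6, 1.0], [-1.2, 0.7], [-1.1, -0.2], [-0.2, 0.7]] t 7.3333
8.2917
```

View pics/s1.png

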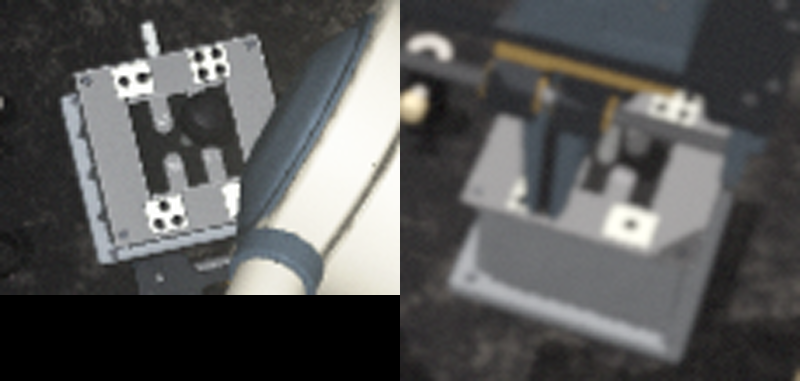

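Top half: the knob is around (204,124), now roughly over the cross slot. The scene view of it is blocked by the gripper. I check where it should appear at L=0 against an enlarged crop.

Run:
```python
from geo import *
import cv2
a=arm.snapshot("top")[165:210,370:420]
b=cv2.resize(a,None,fx=12,fy=12,interpolation=cv2.INTER_CUBIC)[:,:,::-1]
b=np.clip(b.astype(float)*1.8,0,255).astype(np.uint8)
for L in(-.1,0,.1):
    u=(proj("top",W(*knob(L,0)))[0]-(370,165)+.5)*12-.5;print(L,u.round(1));cv2.drawMarker(b,tuple(int(i) for i in u.round()),(0,0,255),0,12,1)
cv2.imwrite("pics/s1b.png",b)
```

```text
-0.1 [307.2 307.5]
0 [289.4 234.3]
0.1 [270.5 163.2]
```

View pics/s1b.png

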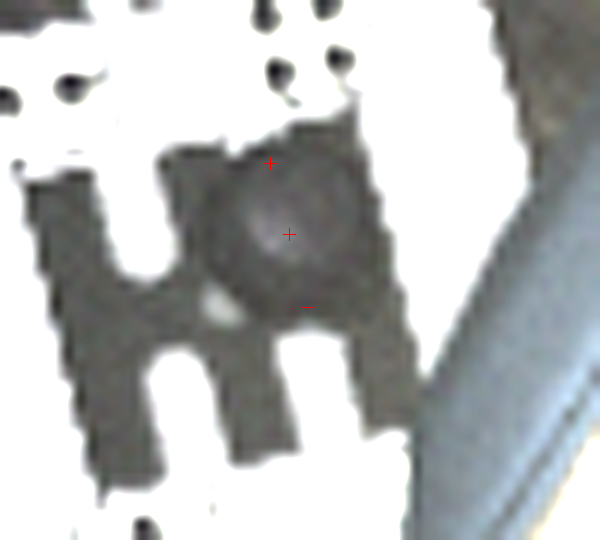

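The knob is centred at about (288,232), which matches L≈0. Now the sideways push -y with the open fingers straddling the knob.

Run:
```python
from geo import *
arm.move_to(W(0,0,.225),R);arm.grip(.05);w=arm.current_width();print(w,arm.current_t())
arm.move_l(W(0,0,.130),feed=.12);print(F())
q=push([0,0,.13],[0,-.0315-w/2,.127],10,12)
arm.move_l(W(0,q[1]+.005,.127),feed=.05);arm.move_l(W(0,q[1]+.005,.2),feed=.2)
arm.move_l(W(-.16,.09,.25),feed=.25);print(arm.current_t())
shot("s2")
```

```text
0.05004813408647379 9.9083
[-0.66688543 -0.73228049  0.17296918]
[[-0.0, 0.6], [0.7, 0.2], [0.4, 0.6], [0.3, 1.0], [0.3, 0.1], [-0.3, 0.3], [1.1, 0.3], [1.8, 0.6], [1.0, 1.6], [0.6, 1.2]] t 13.5167
15.3083
```

View pics/s2.png

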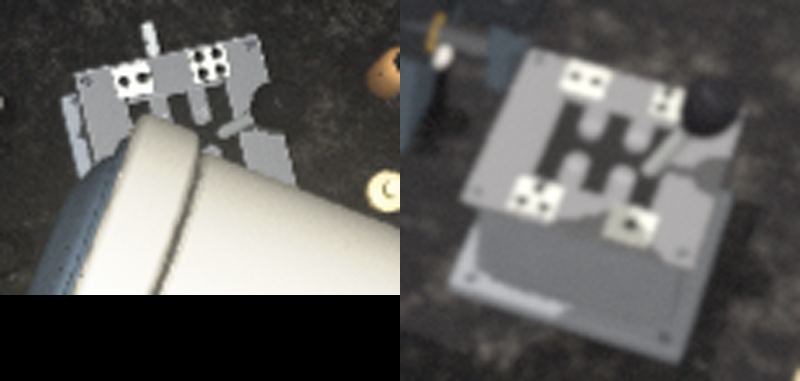

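Lever now lies in the right outer lane at the cross slot (scene half: knob at (709,105)). Final push: closed fingers from the +x side.

Run:
```python
from geo import *
h=np.array([(309+.5)*110/400-.5+330,(105+.5)*110/400-.5+185])
r=least_squares(lambda q:proj("scene",W(*knob(*q)))[0]-h,[0,-.35]);print("L,X",r.x)
if abs(r.x[0])<.1 and abs(r.x[1]+.36)<.06:
    arm.move_l(W(.0,-.046,.24),feed=.25);arm.grip(0);arm.move_l(W(.05,-.046,.2),feed=.2)
    arm.move_l(W(.05,-.046,.118),feed=.12);print(arm.current_t())
    q=push([.05,-.046,.118],[-.0165,-.045,.118],12,10)
    arm.move_l(W(q[0]+.01,-.045,.118));arm.move_l(W(.03,-.045,.24),feed=.2)
    arm.move_l(W(-.16,.12,.25),feed=.3);print(arm.current_t())
    shot("s3")
```

```text
L,X [ 0.00460687 -0.36928366]
18.55
STOP [-0.0165 -0.045   0.118 ]
[[1.0, -0.5], [0.8, -1.1], [0.7, -0.9], [0.4, 0.1], [-0.2, -0.7], [0.4, 0.2], [0.7, -1.1], [0.8, -0.7], [0.1, -1.0], [-0.4, 0.1], [-1.1, -1.3], [20.5, 3.0]] t 21.65
23.675
```

View pics/s3.png

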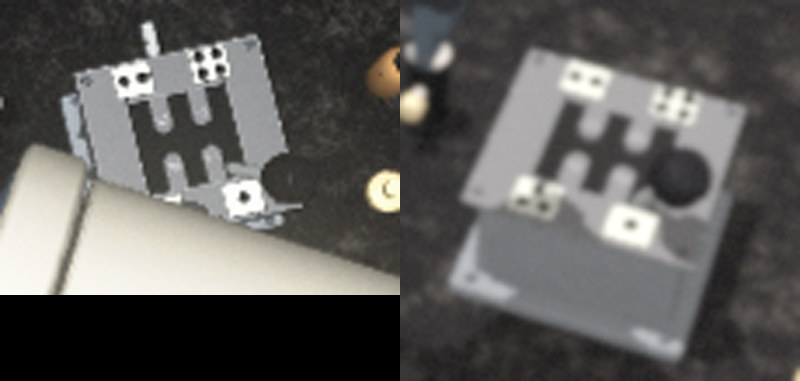

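The knob is now at (680,178) in the scene half, beside the one-dot tag, and the push ended on a stop at 20 N. I check the angle and the neighbours before handing in.

Run:
```python
from geo import *
import cv2
h=np.array([(280+.5)*110/400-.5+330,(178+.5)*110/400-.5+185]); t=np.array([(290+.5)*115/400-.5+335,(177+.5)*115/400-.5+150])
def rep(n,h):
    r=least_squares(lambda q:proj(n,W(*knob(*q)))[0]-h,[-.3,-.35]);q=r.x
    sh=knob(*q,.07)[:2]; print(n,"L,X",q.round(3),"dist mm",1e3*np.hypot(*(sh-[-.044,-.0245])))
rep("scene",h);rep("top",t)
print(F(),arm.current_t())
arm.move_l(W(-.16,.25,.25),feed=.25)
a=cv2.imread("pics/top0.png")[150:235,315:470];b=arm.snapshot("top")[150:235,315:470,::-1]
cv2.imwrite("pics/cmp.png",cv2.resize(np.vstack([a,b]),None,fx=3.5,fy=3.5,interpolation=cv2.INTER_CUBIC))
```

```text
scene L,X [-0.347 -0.375] dist mm 20.20693831145251
top L,X [-0.331 -0.369] dist mm 21.242166226791028
[ 0.96857023  0.55864618 -0.62758905] 23.775
```

View pics/cmp.png

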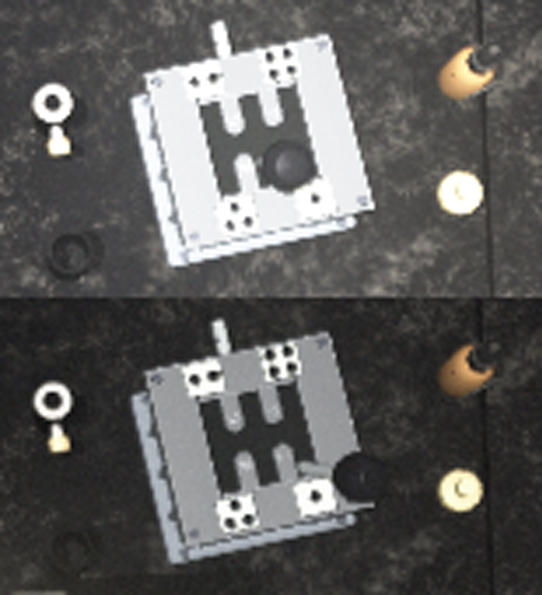

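The lever is home, and all four small things are at the same pixels before and after (offset by 298 rows). Handing in.

```bash
python3 -c "
from rig import arm
arm.sleep(.3);print(abs(arm.current_dq()).max(),arm.current_t());arm.sign_off()"
```

```text
0.3644839408087267 24.7917
the job is handed in; nothing more can be done
```

The lever is in the one-dot slot (near-right corner) and I've handed the job in at about 25 s. I made three fingertip pushes: forward into the cross slot with closed fingers, right with open fingers either side of the knob, then back into the slot with closed fingers.

- **Lever position:** the two cameras put the lever tilt at about -0.35 and -0.33 rad, so the shaft is about 20–21 mm from the tag's centre (limit 25 mm, fully home 20 mm). The 1 mm difference comes from reading the pictures.
- **Force on the lever:** no more than about 3 N while it moved. It was read only between steps. The last step met the end stop at about 20 N, above my own 10 N stop threshold but well under the 60 N limit.
- **Surroundings:** before and after pictures show all four small things in the same place.
- **Robot at hand-in:** the gripper was clear of everything. The arm's joints were still settling at up to 0.36 degrees/s.

No check failed.

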